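Spin the pill wheel and brake it with its knob at the filling chute

ROBOT

A 6-joint arm with a two-finger parallel gripper is mounted at the origin on the work surface. World frame = base frame: x ahead of the robot, y to its left, z up, the work surface at z = 0. Lengths are in m, angles in rad, forces in N, time in s.
With the tool pointing down it reaches from about 0.25 to 0.775 m from the base axis. Payload 8.9 kg.
Tool frame: the origin (TCP) lies at the very end of the fingers, on their centre line; the grasp point (between the pads) lies 19 mm behind it; z points along the fingers, y is the line along which they close (so a half turn about z gives the same grasp; the last joint's range is limited). The gripper opens to 85 mm and grips with 20 to 120 N. Pads are 22 mm wide; open, the fingers measure 114 mm over their backs; the gripper's body (76 mm by 85 mm) begins 54 mm behind the grasp point. The pads swing forward as they close: fully open they stand 13 mm farther back than shut.
Start: joints at [-1.314, 0.291, -0.153, 1.127, 0, 1.431], TCP at [0.202, -0.484, 0.231] pointing down, gripper open.
Joint ranges: [-2.52, 2.52], [-0.91, 1.74], [-1.3, 1.37], [-1.96, 2.02], [-1.52, 1.47], [-3.14, 3.14]. Speed limits (rad/s): [2.22, 2.22, 2.79, 3.14, 3.14, 3.14].

INTERFACE

Orientations are given as a unit quaternion [x, y, z, w].
In Python, from rig import observe, snapshot, finish_job, find_in gives the robot as it stands.
- The arm moves only by the tool send_rows, never from a script. Its arguments are lists of equal length, an entry for each row: "dr": the turn, a rotation vector about the world's x, y, z in degrees, a list of three; "dp": the shift along the world's x, y, z in mm, a list of three; "grip": the gripper command: -1 is shut, 1 is fully open, values between are in proportion. In form: {"dr": [[wx, wy, wz], ...], "dp": [[dx, dy, dz], ...], "grip": [grip, ...]}. A call has 1 to 8 rows; each row is the pose to reach, as a shift and turn from the pose commanded when the call began; what a row does not reach only later rows make up. A row lasts 1/8 s, in which the tool goes at most 62.5 mm and 10.7 degrees, less where a joint would pass 70% of its speed; a pose out of reach is approached as far as the arm can. A call with a gripper value outside its range is refused whole. The fingers move at their own pace and stop on an object; "grip_force" is the grip in N (left out, the last holds). Time passes only in rows, so rows that repeat a pose let the fingers close. It gives the time, the measured TCP pose, the force, the opening and the grip force at its end, in the units of the state.
- observe(): the state, without advancing time (a new reading comes with each control period).
- snapshot(name): name is "scene" or "top"; returns a dict with "color" (400x640x3 uint8, red, green, blue), "mtx" (3x3 intrinsics, pixels), "position" and "orientation" of the camera in the world. Camera axes: x right, y up, looking along -z (the intrinsics and any distortion apply to the point x, -y, -z); pixel columns grow to the right and rows downward; lengths in m; the calibration is good to about 2 mm. A picture is of the moment at which its call begins. There is no depth.
- finish_job(): hands the job in; it is judged then, once.
Trained networks look in a picture, given as the dict that the camera call returned (one of the last four; its "shot" number tells which), for a name from the list of things; names that differ only in an ending like _2 or _b are one class to them, and where a whole thing is asked for, a point or a joint stands for the part that bears it (a point fixed in the world has none). Each returns a list of dicts, best first, with "conf" (0 to 1); they miss things now and then, are a little off and sometimes report something else, mostly with a low value. They report only what shows in the picture. A call takes as long as a camera call. They do not tell look-alikes from the thing itself.
- find_in(picture, target): "position" ([column, row] in pixels, amid what is visible of it).
The state is a dict: "t": time; "qpos": joint angles; "dq": joint speeds; "tau": joint torques, N m; "tool_pos": TCP position; "orientation": TCP orientation; "ft_force": force on the tool from outside, world axes, zero at the start; "torque": the same for the moment, N m; "opening": opening from 0.0 (shut) to 1.0 (fully open); "finger_force": force on a finger pad.
Only numpy, scipy, OpenCV 4.12 (cv2) and the standard library are available. Lean on these libraries where they do the work, as an engineer would, in place of code of your own. Each camera call takes 0.05 s, during which the arm holds its last target. There are 200 camera calls.

TASK

Flick the round pill wheel with a finger so that it spins freely and briskly, and let it go round at least two full turns. Then brake it by pressing a fingertip on it, so that it stops, first time, with its one round knob squarely facing the filling chute, in line with the channel between the chute's two walls. Do not disturb the other things; finish with the fingertip still pressed on the stopped wheel, holding it there.

Things in the scene. Friction and masses are not known exactly. Their poses are not given: they have to be found in the camera images.
- stand: fixed white stand of the pill wheel: round foot under the wheel, and a straight filling chute that points away from the wheel along the stand's +x. The chute is an open channel 30 mm wide between two 4 mm walls, 30 mm high, from 86 to 150 mm from the wheel's axis. Origin on the wheel's axis at the table surface, z up.
- hub (a point): the centre of the wheel's flat top, on the vertical axis, 36 mm above the table. The wheel (about 0.27 kg) turns freely on it in a low-friction bearing: once flicked it loses roughly a tenth of its speed each second and runs on for many seconds; a fingertip pressed on its top stops it almost at once.
- chute_line (a point): the point fixed to the stand, 66 mm from the axis straight towards the chute, 36 mm above the table: where the foot of the knob must stop
- wheel_top (a point): the pill wheel: clear blue disc, 160 mm across, flat top 36 mm above the table. Seven equal lids, each with one grip near the rim, 14 mm high (top 50 mm above the table), 1/7 turn apart: six plain radial fins 4 mm thick, 52 to 78 mm from the axis, and one round knob. Inside 50 mm from the axis the top is flat and free. This point: on the flat top on the axis, turning with the wheel; its +x points to the knob.
- knob (a point): foot of the one round knob (24 mm across, 14 mm high), on the wheel's top, 66 mm from the axis
- wheel (a joint): turn of the wheel, rad, growing anticlockwise seen from above, without limit (it counts on past full turns); 0 and every full turn: the knob faces the chute. At the start it stands still between 1.2 and 5.0
- organizer: bar-shaped weekly pill organizer, clear blue, 154 x 30 x 23 mm, seven lids in a row; bystander; origin at the centre of its underside
- balm: closed glass balm jar, 42 mm across, 36 mm high, near the wheel; bystander; origin at the centre of its underside
- scraper: U-shaped steel tongue scraper, 110 x 34 mm, flat; bystander; origin at the centre of its underside
- comb: black plastic comb, 160 x 32 mm, flat; bystander; origin at the centre of its underside
- cup: small white cup, 64 mm across, 55 mm high, near the wheel; bystander; origin at the centre of its underside
- remote: black remote control, 160 x 44 x 18 mm; bystander; origin at the centre of its underside
- carton: small carton, 100 x 45 x 22 mm; bystander; origin at the centre of its underside
There are look-alikes about, which are no part of the job. There is more than one size of the stand; the job needs the larger.

How it is judged:
On the way, in this order (a step that is already met when the one before it is completed fails the run):
1. the wheel spins freely, untouched, at more than 1.2 rad/s (about a turn in 5 s) ((velocity of joint wheel above 1.2 rad/s or velocity of joint wheel below -1.2 rad/s) and contact force between the fingers and wheel below 0.05 N), for 0.3 s.
2. the wheel has gone round about two turns and still runs untouched ((value of joint wheel above 12.5 rad or value of joint wheel below -6.5 rad) and (velocity of joint wheel above 0.1 rad/s or velocity of joint wheel below -0.1 rad/s) and contact force between the fingers and wheel below 0.05 N), for 0.02 s.
3. the wheel is stopped under the fingertip with the knob at the chute (horizontal distance between knob and chute_line below 0.015 m and velocity of joint wheel between -0.05 and 0.05 rad/s and contact force between the fingers and wheel above 0.5 N), for 0.2 s.
At the end, for the whole second after the job is handed in: the knob's centre lies within 15 mm of the chute line (66 mm from the axis), the wheel stands still, and a fingertip presses on it with more than 0.5 N (all of step 3); the arm keeps its last pose, push and grip.
It fails at once if after its turns the wheel came to a stop with the knob not at the chute ((value of joint wheel above 12.5 rad or value of joint wheel below -6.5 rad) and velocity of joint wheel between -0.04 and 0.04 rad/s and horizontal distance between knob and chute_line above 0.018 m).
It fails at once if a bystander was moved more than 15 mm (distance of any of organizer, balm, scraper, comb, cup, remote, carton from where it was at the start of the episode above 0.015 m).
It also fails if it takes over 64 s, if anything falls off the work surface, if the arm or the gripper's body presses on something with over 40 N, if the wrist force passes 120 N, or if a joint passes its speed limit or range.

## Working session

There is one attempt and no reset: what is moved stays moved. The work goes in short steps, Python scripts to look and compute and a tool call to move; the robot and the scene stay as the last step left them, time stands still between calls to the robot, and variables do not carry over. Pictures are saved under pics/ and viewed, at most 10 in all, crops included, and the job is handed in when it is done.

Besides the shell and the picture viewer there is one more tool, called as name(argument=value, ...) on one line, values as JSON. send_rows: Moves the arm, as the interface text tells. Its arguments: {"type":"object","properties":{"dr":{"type":"array"},"dp":{"type":"array"},"grip":{"type":"array"},"grip_force":{"type":"number"}},"required":["dr","dp","grip"]}

```bash
mkdir -p pics; cat > h.py <<'E'
import numpy as np, cv2
from scipy.spatial.transform import Rotation as R
from rig import observe, snapshot, finish_job, find_in
def ray(s,px):
    K=np.array(s["mtx"]); d=np.linalg.solve(K,[px[0],px[1],1.]); d=np.array([d[0],-d[1],-d[2]])
    return np.array(s["position"]), R.from_quat(s["orientation"]).apply(d)
def onz(s,px,z):
    o,d=ray(s,px); return o+d*(z-o[2])/d[2]
def proj(s,P):
    p=R.from_quat(s["orientation"]).inv().apply(np.atleast_2d(P)-np.array(s["position"])); q=p*[1,-1,-1]
    u=(np.array(s["mtx"])@q.T).T; return u[:,:2]/u[:,2:]
def save(s,n,box=None,k=1):
    im=s["color"][:,:,::-1]
    if box: im=im[box[1]:box[3],box[0]:box[2]]
    cv2.imwrite("pics/"+n,cv2.resize(im,None,fx=k,fy=k,interpolation=cv2.INTER_CUBIC))
E
python3 - <<'E'
from h import *
o=observe(); print({k:np.round(v,3) for k,v in o.items()})
for n in("top","scene"):
    s=snapshot(n); save(s,n+"0.png"); print(n,[k for k in s],np.round(s["position"],3),np.round(s["orientation"],3),np.array(s["mtx"]).tolist())
    for t in("stand","wheel_top","knob","hub","balm","cup"):
        print(t,[(np.round(r["position"],1).tolist(),round(r["conf"],2)) for r in find_in(s,t)])
E
```

```text
{'t': np.float64(0.0), 'qpos': array([-1.314,  0.291, -0.154,  1.127, -0.   ,  1.431]), 'dq': array([ 0.   ,  0.   ,  0.   ,  0.   , -0.002, -0.   ]), 'tau': array([ 0.0000e+00, -5.3714e+01,  3.3137e+01,  1.6000e-02, -0.0000e+00,
        0.0000e+00]), 'tool_pos': array([ 0.202, -0.484,  0.231]), 'orientation': array([ 0.98 ,  0.197, -0.   , -0.001]), 'ft_force': array([ 0.168, -0.427, -0.566]), 'torque': array([ 0.046, -0.007, -0.002]), 'finger_force': np.float64(0.0), 'opening': np.float64(1.001)}
top ['color', 'mtx', 'position', 'orientation', 'shot'] [ 0.373 -0.002  1.227] [ 0.041 -0.036 -0.702  0.71 ] [[491.80404916137763, 0.0, 318.51046615314704], [0.0, 491.80404916137763, 194.64115787960583], [0.0, 0.0, 1.0]]
stand [([365.0, 88.6], 0.91), ([353.5, 180.5], 0.71), ([346.9, 179.0], 0.65)]
wheel_top [([345.3, 180.4], 0.95), ([361.6, 91.5], 0.9)]
knob [([362.8, 94.8], 0.97), ([350.2, 182.6], 0.76)]
hub [([365.3, 89.0], 0.91), ([351.6, 177.8], 0.62)]
balm [([288.5, 186.7], 0.56)]
cup [([338.6, 238.1], 0.88), ([192.0, 102.7], 0.74), ([190.4, 182.8], 0.25)]
scene ['color', 'mtx', 'position', 'orientation', 'shot'] [ 1.013 -0.924  0.895] [0.423 0.103 0.229 0.871] [[431.7371425800433, 0.0, 324.38244665678246], [0.0, 431.7371425800433, 200.61728747982195], [0.0, 0.0, 1.0]]
stand [([392.0, 262.7], 0.97), ([324.1, 226.1], 0.77)]
wheel_top [([385.9, 260.4], 0.78), ([320.7, 224.4], 0.63)]
knob [([320.3, 219.8], 0.95), ([385.2, 261.3], 0.63)]
hub [([323.2, 225.6], 0.67), ([389.8, 261.9], 0.67)]
balm [([338.9, 199.5], 0.55)]
cup [([283.4, 200.6], 0.78)]
```

View pics/top0.png

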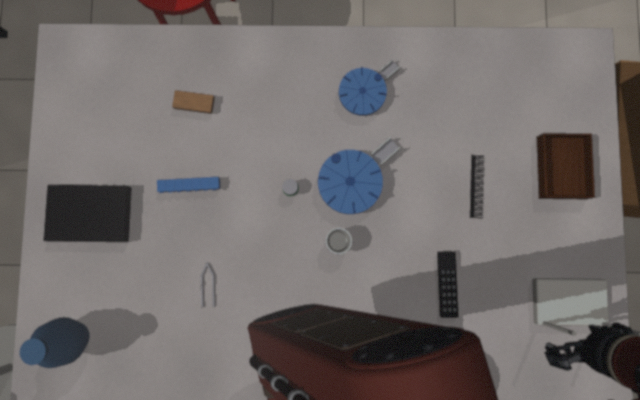

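View pics/scene0.png

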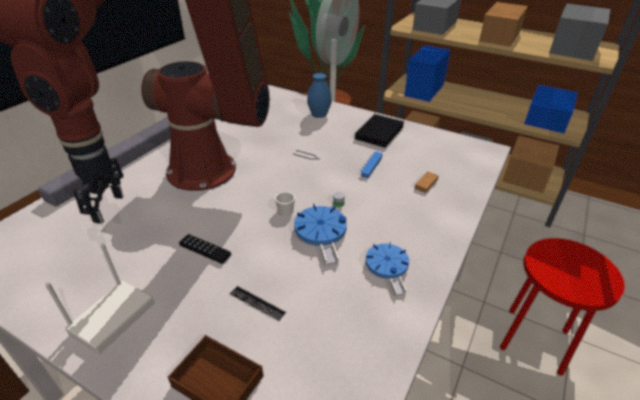

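The top view shows two wheels: (350,181), which is larger, and (362,91), which is smaller. The scene view shows the same pair at (321,225) and (387,261). I choose (350,181) and will check it in a crop.

```bash
python3 - <<'E'
from h import *
s=snapshot("top"); save(s,"crop1.png",(270,120,430,230+20),4.5)
hsv=cv2.cvtColor(s["color"],cv2.COLOR_RGB2HSV)
m=((hsv[:,:,0]>95)&(hsv[:,:,0]<125)&(hsv[:,:,1]>80)&(hsv[:,:,2]>60)).astype(np.uint8)
m=cv2.morphologyEx(m,cv2.MORPH_CLOSE,np.ones((5,5)))
n,l,st,c=cv2.connectedComponentsWithStats(m)
for i in range(1,n):
    if st[i,4]>300:
        cs=max(cv2.findContours((l==i).astype(np.uint8),cv2.RETR_EXTERNAL,cv2.CHAIN_APPROX_NONE)[0],key=len)
        P=np.array([onz(s,p[0],0.036)[:2] for p in cs]); A=np.c_[2*P,np.ones(len(P))]
        x=np.linalg.lstsq(A,(P**2).sum(1),rcond=None)[0]
        print(c[i].round(1),st[i,4],"circle",x[:2].round(4),np.sqrt(x[2]+x[:2]@x[:2]).round(4))
for n,p,z in(("knob",(336,158),.05),("chute end",(397,145),.03),("cup",(338.6,238),.05),("balm",(290,187),.036),("chute tip",(401,143),.03)): print(n,onz(s,p,z).round(3))
E
```

```text
[362.4  91.1] 1746 circle [ 0.7638 -0.0981] 0.0585
[350.  181.5] 3223 circle [ 0.5364 -0.0685] 0.0775
[187.8 184.2] 722 circle [0.5266 0.3283] 0.0497
[ 42.4 350.5] 1079 circle [0.1242 0.6524] 0.0443
knob [ 0.591 -0.034  0.05 ]
chute end [ 0.629 -0.185  0.03 ]
cup [ 0.398 -0.041  0.05 ]
balm [0.52  0.078 0.036]
chute tip [ 0.634 -0.195  0.03 ]
```

View pics/crop1.png

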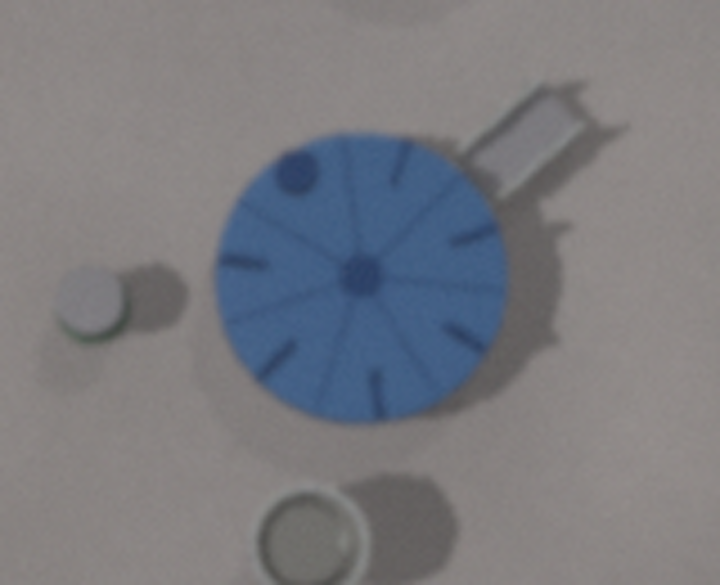

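The crop confirms the larger wheel: radius about 78–80 mm, hub at pixel (350,181), and the only round knob at (336,158). The chute runs to the upper right and ends at about (395,143). Next I shut the gripper and move above the brake point.

send_rows(dr=[[0,0,-8],[0,0,-16],[0,0,-22.7],[0,0,-22.7],[0,0,-22.7],[0,0,-22.7],[0,0,-22.7],[0,0,-22.7]], dp=[[40,46,0],[80,92,0],[120,139,0],[160,185,-30],[200,232,-60],[240,278,-90],[285,330,-120],[334,387,-140]], grip=[-1,-1,-1,-1,-1,-1,-1,-1], grip_force=40)

```text
t: 1.75
tool_pos: [0.5095, -0.128, 0.1037]
orientation: [1.0, -0.0, -0.0, 0.0]
ft_force: [0.5, 0.0, 0.7]
opening: -0.001
finger_force: 0.0
```

send_rows(dr=[[0,0,0],[0,0,0],[0,0,0]], dp=[[0,0,-30],[0,0,-46],[0,0,-48]], grip=[-1,-1,-1])

```text
t: 2.12
tool_pos: [0.508, -0.1291, 0.0557]
orientation: [1.0, 0.0, -0.001, -0.0]
ft_force: [-0.2, 0.9, 1.6]
opening: 0.005
finger_force: 0.0
```

```bash
python3 - <<'E'
from h import *
o=observe(); print({k:np.round(o[k],4) for k in("t","tool_pos","orientation","ft_force","opening")})
a=snapshot("top"); b=snapshot("scene")
im=np.vstack([cv2.resize(a["color"][110:250,260:440],None,fx=3,fy=3)[:400],]); 
im2=cv2.resize(b["color"][150:310,260:420],None,fx=2.6,fy=2.6)
h=400; im2=cv2.resize(im2,(h,h)); im=cv2.resize(im,(400,h)) if im.shape[1]<400 else im
im=im[:400]; cv2.imwrite("pics/hover.png",np.hstack([im[:,:400],im2])[:,:,::-1])
E
```

```text
{'t': np.float64(2.125), 'tool_pos': array([ 0.508 , -0.1291,  0.0557]), 'orientation': array([ 1.e+00,  0.e+00, -1.e-03, -4.e-04]), 'ft_force': array([-0.2218,  0.8683,  1.5641]), 'opening': np.float64(0.0053)}
```

View pics/hover.png

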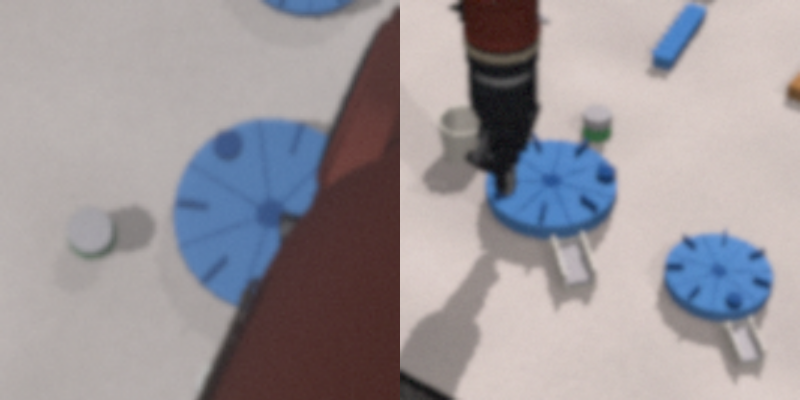

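The left panel (top camera) shows the arm covering the wheel's right half. The right panel (scene camera) shows the wheel, knob (605,173) and chute (570,255) clearly, so I'll track with the scene camera. Next is a press test.

send_rows(dr=[[0,0,0],[0,0,0],[0,0,0],[0,0,0],[0,0,0],[0,0,0]], dp=[[28,32,0],[28,32,-14],[28,32,-17],[28,32,-18],[28,32,-19],[28,32,-19]], grip=[-1,-1,-1,-1,-1,-1])

```text
t: 2.98
tool_pos: [0.5366, -0.098, 0.0378]
orientation: [1.0, -0.0, 0.0, 0.0]
ft_force: [-0.9, 0.3, -0.1]
opening: -0.0
finger_force: 0.0
```

send_rows(dr=[[0,0,0],[0,0,0]], dp=[[0,0,-1],[0,0,-1.5]], grip=[-1,-1])

```text
t: 3.22
tool_pos: [0.5367, -0.0976, 0.0361]
orientation: [1.0, -0.0, 0.0, 0.0]
ft_force: [-0.0, 0.2, 0.4]
opening: 0.002
finger_force: 0.0
```

send_rows(dr=[[0,0,0],[0,0,0]], dp=[[0,0,-1],[0,0,-1.5]], grip=[-1,-1])

```text
t: 3.48
tool_pos: [0.5377, -0.0977, 0.0359]
orientation: [1.0, -0.0, 0.001, 0.0]
ft_force: [-2.8, 1.8, 18.5]
opening: -0.001
finger_force: 9.2
```

send_rows(dr=[[0,0,0],[0,0,0]], dp=[[0,0,-1],[0,0,-1]], grip=[-1,-1])

```text
t: 3.72
tool_pos: [0.5386, -0.0977, 0.0359]
orientation: [1.0, 0.0, 0.002, 0.0]
ft_force: [-2.6, 2.4, 22.6]
opening: 0.001
finger_force: 11.5
```

send_rows(dr=[[0,0,0],[0,0,0],[0,0,0]], dp=[[0,0,32],[48,-41,32],[48,-41,32]], grip=[-1,-1,-1])

```text
t: 4.1
tool_pos: [0.5882, -0.1413, 0.0662]
orientation: [1.0, -0.001, 0.002, 0.001]
ft_force: [-0.2, 0.1, 0.2]
opening: 0.0
finger_force: 0.0
```

```bash
cat >> h.py <<'E'
HUB=np.array([.5364,-.0685])
def knob(s):
    out=[]
    for r in find_in(s,"knob"):
        p=onz(s,r["position"],.045)[:2]-HUB
        if .04<np.hypot(*p)<.09: out.append((round(r["conf"],2),np.hypot(*p).round(3),np.arctan2(p[1],p[0]).round(3)))
    return out
E
python3 - <<'E'
from h import *
print(observe()["tool_pos"].round(4))
s=snapshot("scene"); print(knob(s)); s2=snapshot("top"); print(knob(s2))
im=cv2.resize(s["color"][180:290,280:400],None,fx=5,fy=5,interpolation=cv2.INTER_CUBIC)
def dr(P,c):
    for u in (proj(s,P)-[280,180]+.5)*5: cv2.circle(im,tuple(int(v) for v in u),2,c,-1)
H=np.r_[HUB,0]
ang=np.linspace(0,2*np.pi,60)
dr(H+np.c_[.08*np.cos(ang),.08*np.sin(ang),0*ang+.036],(255,0,0))
for a in (-.90,):
    c,q=np.cos(a),np.sin(a)
    for w in(-.017,.017): dr(H+np.array([[r*c-w*q,r*q+w*c,.03] for r in np.linspace(.086,.15,12)]),(0,255,0))
dr(H+[[0,0,.036]],(255,255,0))
cv2.imwrite("pics/ov.png",im[:,:,::-1])
E
```

```text
[ 0.5882 -0.1413  0.0662]
[]
[(0.75, np.float64(0.043), np.float64(1.279))]
```

View pics/ov.png

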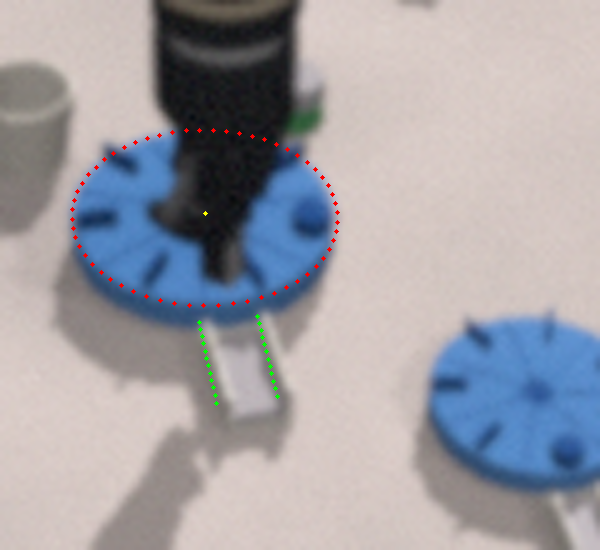

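The overlay shows the rim fit is good. The chute needs about 0.04 rad more, giving a chute angle of about -0.86. The knob is at (311,215) in the crop. I'll write an unwrapped-ring knob finder instead of relying on the network.

```bash
cat >> h.py <<'E'
A=np.arange(0,2*np.pi,.01)
def ang(s):
    """knob world angle: dark blue on the ring (plane z=.045), box-summed over the knob's width"""
    hsv=cv2.cvtColor(cv2.GaussianBlur(s["color"],(3,3),0),cv2.COLOR_RGB2HSV).astype(np.float32)
    v=np.zeros(len(A)); ok=np.zeros(len(A))
    for r in(.058,.062,.066,.070,.074):
        P=np.c_[HUB[0]+r*np.cos(A),HUB[1]+r*np.sin(A),0*A+.045]
        u=proj(s,P).astype(np.float32)
        q=cv2.remap(hsv,u[None,:,0],u[None,:,1],cv2.INTER_LINEAR)[0]
        b=(q[:,0]>100)&(q[:,0]<128)&(q[:,1]>100); ok+=b/5; v+=np.where(b,q[:,2],np.nan_to_num(np.median(q[b,2])))/5
    d=np.clip(np.median(v)-v,0,45)
    k=np.zeros(len(A)); k[:18]=1; k[-17:]=1
    c=np.real(np.fft.ifft(np.fft.fft(d)*np.fft.fft(k)))
    i=c.argmax(); w=np.arange(i-22,i+23); dd=d[w%len(A)]
    a=(w*.01*dd).sum()/dd.sum()
    o=np.sort(c[np.abs((A-A[i]+np.pi)%(2*np.pi)-np.pi)>.5])[-1]
    return (a+np.pi)%(2*np.pi)-np.pi, c[i]/o, ok.mean()
E
python3 - <<'E'
from h import *
s=snapshot("scene"); print(ang(s)); s=snapshot("top"); print(ang(s)); print(onz(s,(395.3,143.1),.03)[:2]-HUB,observe()["t"])
E
```

```text
(np.float64(0.02891227662082496), np.float64(1.1003217634753544), np.float64(0.7262321144674085))
(np.float64(0.08954235088481832), np.float64(3.2346294880314566), np.float64(0.3732909379968204))
[ 0.09732979 -0.11196616] 4.4
```

```bash
python3 - <<'E'
from h import *
s=snapshot("scene"); np.save("s.npy",s,allow_pickle=True)
print((onz(s,(341.7,222.5),.045)[:2]-HUB))
hsv=cv2.cvtColor(s["color"],cv2.COLOR_RGB2HSV)
for a in np.arange(-3.1,3.2,.1):
    u=proj(s,[[HUB[0]+.066*np.cos(a),HUB[1]+.066*np.sin(a),.045]])[0].round().astype(int); print(round(a,1),u,hsv[u[1],u[0]],end=" | ")
E
```

```text
[0.06024725 0.02159413]
-3.1 [301 213] [107 137 195] | -3.0 [300 215] [107 153 183] | -2.9 [300 216] [107 147 187] | -2.8 [299 217] [107 156 172] | -2.7 [299 219] [108 172 104] | -2.6 [299 220] [108 198  90] | -2.5 [299 222] [107 152 170] | -2.4 [299 223] [107 150 191] | -2.3 [299 225] [107 151 193] | -2.2 [300 226] [107 151 193] | -2.1 [301 227] [106 154 181] | -2.0 [302 229] [106 151 192] | -1.9 [304 230] [107 157 167] | -1.8 [305 231] [108 183 110] | -1.7 [307 232] [106 157 130] | -1.6 [309 233] [106 147 191] | -1.5 [311 233] [106 148 197] | -1.4 [313 234] [107 149 195] | -1.3 [315 235] [106 154 184] | -1.2 [317 235] [107 149 195] | -1.1 [320 235] [107 147 160] | -1.0 [322 235] [108 126 119] | -0.9 [324 235] [109  65  94] | -0.8 [326 235] [109 114 137] | -0.7 [329 234] [106 147 193] | -0.6 [331 233] [107 145 192] | -0.5 [333 233] [106 151 187] | -0.4 [334 232] [106 146 198] | -0.3 [336 231] [106 147 191] | -0.2 [338 230] [107 161 122] | -0.1 [339 229] [108 183  96] | 0.0 [340 227] [109 180 139] | 0.1 [341 226] [108 184 150] | 0.2 [342 225] [108 171 158] | 0.3 [342 223] [107 153 17
[... 168 characters left out ...]
 [107 167 107] | 1.0 [340 213] [109 132 149] | 1.1 [338 212] [107 142 185] | 1.2 [337 211] [107 134 187] | 1.3 [336 210] [107 123 166] | 1.4 [334 209] [111 106  89] | 1.5 [332 208] [117  96  24] | 1.6 [330 208] [135  57  18] | 1.7 [329 207] [75 28 18] | 1.8 [327 207] [110  29  26] | 1.9 [324 206] [113  43  24] | 2.0 [322 206] [168  46  28] | 2.1 [320 206] [96 61 21] | 2.2 [318 206] [135  36  28] | 2.3 [316 206] [138  46  28] | 2.4 [314 207] [108  99 111] | 2.5 [312 207] [108  94 190] | 2.6 [310 208] [108 120 185] | 2.7 [308 208] [109 100 135] | 2.8 [307 209] [108 149 106] | 2.9 [305 210] [107 128 179] | 3.0 [304 211] [108 133 196] | 3.1 [302 212] [108 128 199] | 3.2 [301 214] [107 149 190] |
```

The wheel has been turning slowly since the press was lifted. I'll measure its speed.

```bash
python3 - <<'E'
from h import *
s=np.load("s.npy",allow_pickle=True).item(); print(ang(s))
for i in range(5):
    t=observe()["t"]; s=snapshot("scene"); print(round(float(t),3),np.round(ang(s),3))
E
```

```text
(np.float64(-0.04221181414907704), np.float64(1.0994649597492336), np.float64(0.7220985691573928))
4.45 [-0.082  1.107  0.717]
4.5 [-0.122  1.095  0.714]
4.55 [-0.161  1.146  0.715]
4.6 [-0.201  1.137  0.719]
4.65 [-0.236  1.144  0.719]
```

send_rows(dr=[[0,0,0],[0,0,0],[0,0,0],[0,0,0],[0,0,0]], dp=[[-51,43,-8],[-51,43,-20],[-51,43,-31],[-51,43,-31.5],[-51,43,-31.5]], grip=[-1,-1,-1,-1,-1])

```text
t: 5.32
tool_pos: [0.537, -0.0962, 0.0359]
orientation: [1.0, -0.0, 0.003, 0.0]
ft_force: [-1.0, 4.1, 18.9]
opening: 0.0
finger_force: 9.3
```

```bash
python3 - <<'E'
from h import *
for i in range(4):
    t=observe()["t"]; s=snapshot("scene"); print(round(float(t),3),np.round(ang(s),3))
o=observe();print(o["tool_pos"],o["ft_force"])
E
```

```text
5.325 [-0.462  1.085  0.721]
5.375 [-0.461  1.083  0.722]
5.425 [-0.461  1.082  0.723]
5.475 [-0.46   1.086  0.723]
[ 0.53703056 -0.09625836  0.03594005] [-0.47777149  3.76517942 18.25369734]
```

send_rows(dr=[[0,0,0],[0,0,0],[0,0,0],[0,0,0],[0,0,0],[0,0,0],[0,0,0]], dp=[[0,0,1],[0,0,1.5],[0,0,2],[0,0,2.5],[0,0,3],[0,0,4],[0,0,25]], grip=[-1,-1,-1,-1,-1,-1,-1])

```text
t: 6.4
tool_pos: [0.5324, -0.0952, 0.0582]
orientation: [1.0, -0.0, -0.001, -0.0]
ft_force: [-0.1, -0.0, 0.4]
opening: 0.001
finger_force: 0.0
```

send_rows(dr=[[0,0,0],[0,0,0]], dp=[[41,-42,0],[41,-42,0]], grip=[-1,-1])

```text
t: 6.65
tool_pos: [0.5776, -0.1404, 0.0596]
orientation: [1.0, -0.001, 0.002, 0.001]
ft_force: [0.0, 0.7, -1.4]
opening: -0.001
finger_force: 0.0
```

```bash
python3 - <<'E'
from h import *
for i in range(4):
    t=observe()["t"]; s=snapshot("scene"); print(round(float(t),3),np.round(ang(s),3))
o=observe();print(o["tool_pos"],o["ft_force"])
E
```

```text
6.65 [-0.754  1.02   0.713]
6.7 [-0.78   1.031  0.717]
6.75 [-0.794  1.033  0.721]
6.8 [-0.806  1.035  0.718]
[ 0.57364198 -0.13689867  0.05872491] [-0.0632426  -0.19825359  0.02941425]
```

send_rows(dr=[[0,0,0],[0,0,0],[0,0,0],[0,0,0],[0,0,0],[0,0,0]], dp=[[6,0,0],[6,0,0],[6,0,0],[6,0,0],[6,0,0],[6,0,0]], grip=[-1,-1,-1,-1,-1,-1])

```text
t: 7.6
tool_pos: [0.5807, -0.1376, 0.0591]
orientation: [1.0, -0.0, -0.0, -0.0]
ft_force: [-0.8, -0.4, 0.3]
opening: -0.0
finger_force: 0.0
```

```bash
python3 - <<'E'
from h import *
for i in range(3):
    t=observe()["t"]; s=snapshot("scene"); print(round(float(t),3),np.round(ang(s),3))
o=observe();print(o["t"],o["tool_pos"],o["ft_force"])
save(s,"flick.png",(280,170,380,260),6)
E
```

```text
7.6 [-2.692  1.073  0.701]
7.65 [-2.706  1.076  0.701]
7.7 [-2.717  1.085  0.702]
7.75 [ 0.58067047 -0.13760745  0.05912186] [0.1265102  0.17418303 1.03212816]
```

View pics/flick.png

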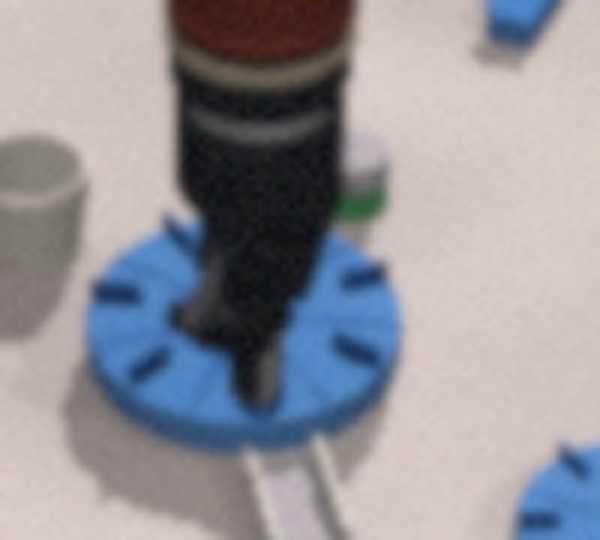

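The finger hides the knob, so the finder locked onto a fin two pitches away. The knob is at about -0.93 with a slow drift of -0.2 rad/s. I'll flick clockwise along the rim, pushing the fin at about -108°.

send_rows(dr=[[0,0,0],[0,0,0],[0,0,0],[0,0,0],[0,0,0],[0,0,0],[0,0,0],[0,0,0]], dp=[[-38,-1,0],[-38,-1,-17.5],[-43,-1,-17.5],[-54,0,-17.5],[-69.5,3.5,-17.5],[-86.5,13,-17.5],[-101,28,-17],[-108,30,15]], grip=[-1,-1,-1,-1,-1,-1,-1,-1])

```text
t: 8.75
tool_pos: [0.4699, -0.1062, 0.0734]
orientation: [1.0, 0.0, -0.002, -0.001]
ft_force: [1.1, -0.5, 0.2]
opening: -0.001
finger_force: 0.0
```

send_rows(dr=[[0,0,0],[0,0,0],[0,0,0]], dp=[[-10,-25,25],[-10,-60,35],[-10,-60,35]], grip=[-1,-1,-1])

```text
t: 9.12
tool_pos: [0.4634, -0.1698, 0.1107]
orientation: [1.0, -0.001, 0.001, 0.001]
ft_force: [0.8, 0.2, 0.2]
opening: 0.0
finger_force: 0.0
```

```bash
python3 - <<'E'
from h import *
for i in range(6):
    t=observe()["t"]; s=snapshot("scene"); print(round(float(t),3),np.round(ang(s),3))
o=observe();print(o["t"],o["tool_pos"],o["ft_force"])
E
```

```text
9.125 [-2.847  1.211  0.82 ]
9.175 [-2.958  1.186  0.819]
9.225 [-3.072  1.156  0.825]
9.275 [3.107 1.125 0.822]
9.325 [2.993 1.105 0.828]
9.375 [2.881 1.077 0.83 ]
9.425 [ 0.46234796 -0.1667399   0.10880458] [ 0.50669548  0.44612487 -0.38824494]
```

The wheel is spinning freely at -2.25 rad/s, with the joint at about -2.54 rad at t=9.375. Next I move to hover over the brake point.

send_rows(dr=[[0,0,0],[0,0,0],[0,0,0],[0,0,0],[0,0,0],[0,0,0],[0,0,0],[0,0,0]], dp=[[37,35,0],[74,71,0],[74,71,0],[74,71,0],[74,71,-40],[74,71,-58],[74,71,-62],[74,71,-62]], grip=[-1,-1,-1,-1,-1,-1,-1,-1])

```text
t: 10.42
tool_pos: [0.5364, -0.0971, 0.0475]
orientation: [1.0, -0.001, -0.0, 0.0]
ft_force: [-0.0, -0.3, 0.1]
opening: -0.0
finger_force: 0.0
```

```bash
cat > m.py <<'E'
from h import *
import sys
for i in range(int(sys.argv[1])):
    t=float(observe()["t"]); s=snapshot("scene"); print(round(t,3),np.round(ang(s),3))
o=observe();print(o["t"],o["tool_pos"].round(4),o["ft_force"].round(2))
E
python3 m.py 6
```

```text
10.425 [0.739 1.082 0.725]
10.475 [0.641 1.021 0.719]
10.525 [-2.97   1.086  0.718]
10.575 [0.457 1.135 0.713]
10.625 [0.362 1.11  0.716]
10.675 [0.281 1.073 0.718]
10.725 [ 0.5371 -0.0967  0.0477] [0.23 0.1  0.85]
```

send_rows(dr=[[0,0,0],[0,0,0],[0,0,0],[0,0,0],[0,0,0],[0,0,0],[0,0,0],[0,0,0]], dp=[[0,0,-4],[0,0,-6.5],[0,0,-6.5],[0,0,-6.5],[0,0,-6.5],[0,0,-6.5],[0,0,-6.5],[0,0,-6.5]], grip=[-1,-1,-1,-1,-1,-1,-1,-1])

```text
t: 11.72
tool_pos: [0.5367, -0.0966, 0.0407]
orientation: [1.0, -0.0, 0.0, -0.0]
ft_force: [0.8, -0.3, 0.0]
opening: -0.002
finger_force: 0.0
```

```bash
python3 m.py 5
```

```text
11.725 [-1.311  1.204  0.706]
11.775 [-1.381  1.17   0.707]
11.825 [-1.452  1.161  0.712]
11.875 [-1.524  1.145  0.709]
11.925 [-1.586  1.129  0.71 ]
11.975 [ 0.5367 -0.0966  0.0406] [ 0.13  0.09 -0.99]
```

send_rows(dr=[[0,0,0],[0,0,0],[0,0,0],[0,0,0],[0,0,0],[0,0,0],[0,0,0],[0,0,0]], dp=[[0,0,0],[0,0,0],[0,0,0],[0,0,0],[0,0,0],[0,0,0],[0,0,0],[0,0,0]], grip=[-1,-1,-1,-1,-1,-1,-1,-1])

```text
t: 12.98
tool_pos: [0.5367, -0.0966, 0.0406]
orientation: [1.0, -0.0, -0.0, -0.0]
ft_force: [0.4, 0.2, -0.7]
opening: 0.004
finger_force: 0.0
```

```bash
python3 m.py 5
```

```text
12.975 [-2.909  1.292  0.713]
13.025 [-2.948  1.236  0.713]
13.075 [-3.013  1.203  0.719]
13.125 [-3.068  1.172  0.722]
13.175 [-3.121  1.136  0.723]
13.225 [ 0.5367 -0.0966  0.0406] [-0.   -0.47 -0.09]
```

```bash
cat > fit.py <<'E'
import numpy as np
from scipy.optimize import least_squares
D=[(9.125,-2.847),(9.175,-2.958),(9.225,-3.072),(9.275,3.107),(9.325,2.993),(9.375,2.881),(10.425,.739),(10.575,.457),(10.625,.362),(10.675,.281),(11.725,-1.311),(11.775,-1.381),(11.825,-1.452),(11.875,-1.524),(11.925,-1.586),(12.975,-2.909),(13.025,-2.948),(13.075,-3.013),(13.125,-3.068),(13.175,-3.121)]
import sys
for x in sys.argv[1:]: D.append(tuple(map(float,x.split(","))))
t,a=np.array(D).T; y=np.unwrap(a); y+=.86-(0)  # first: value=-2.847+.86
t0=9.125
def th(p,T):  # w'=-k w - c (w=-speed)
    y0,w,k,c=p; T=T-t0; return y0-((w+c/k)*(1-np.exp(-k*T))/k-c/k*T)
def om(p,T): y0,w,k,c=p; return (w+c/k)*np.exp(-k*(T-t0))-c/k
for name,f in(("exp",0),("exp+coul",1)):
    r=least_squares(lambda p:(th([*p[:3],f*p[3]],t)-y),[-2,2.3,.15,.01],loss="soft_l1",f_scale=.03); p=r.x.copy(); p[3]*=f
    T=np.arange(t[-1],40,.005); w=om(p,T); Y=th(p,T); i=np.argmax((Y<-12.566)|(w<0))
    print(name,p.round(3),"rms",np.std(r.fun).round(4),"now",Y[0].round(3),w[0].round(3),"reach t",T[i].round(3),Y[i].round(3),w[i].round(3))
E
python3 fit.py
```

```text
exp [-1.98   2.344  0.196  0.   ] rms 0.0172 now -8.536 1.061 reach t 20.12 -12.566 0.273
exp+coul [-1.966  2.462  0.391 -0.306] rms 0.0104 now -8.547 1.127 reach t 17.405 -12.57 0.849
```

send_rows(dr=[[0,0,0],[0,0,0],[0,0,0],[0,0,0],[0,0,0],[0,0,0],[0,0,0],[0,0,0]], dp=[[0,0,0],[0,0,0],[0,0,0],[0,0,0],[0,0,0],[0,0,0],[0,0,0],[0,0,0]], grip=[-1,-1,-1,-1,-1,-1,-1,-1])

```text
t: 14.22
tool_pos: [0.5367, -0.0966, 0.0406]
orientation: [1.0, -0.0, -0.0, -0.0]
ft_force: [-0.4, 0.3, -0.0]
opening: 0.001
finger_force: 0.0
```

```bash
python3 m.py 4
```

```text
14.225 [-2.516  1.077  0.707]
14.275 [-2.557  1.07   0.715]
14.325 [-2.605  1.102  0.725]
14.375 [-2.657  1.089  0.728]
14.425 [ 0.5367 -0.0966  0.0406] [-0.2   0.14 -1.31]
```

send_rows(dr=[[0,0,0],[0,0,0],[0,0,0],[0,0,0],[0,0,0]], dp=[[0,0,0],[0,0,0],[0,0,0],[0,0,0],[0,0,0]], grip=[-1,-1,-1,-1,-1])

```text
t: 15.05
tool_pos: [0.5367, -0.0966, 0.0406]
orientation: [1.0, -0.0, 0.0, -0.0]
ft_force: [-0.2, -0.0, 1.2]
opening: -0.003
finger_force: 0.0
```

```bash
python3 m.py 4
```

```text
15.05 [1.2   1.082 0.727]
15.1 [1.15  1.069 0.721]
15.15 [1.108 1.065 0.718]
15.2 [1.06  1.08  0.721]
15.25 [ 0.5367 -0.0966  0.0406] [ 0.73 -0.1  -0.3 ]
```

```bash
python3 fit.py 14.225,1.972 14.275,1.931 14.325,1.883 14.375,1.831 15.05,1.2 15.1,1.15 15.15,1.108 15.2,1.06; python3 - <<'E'
from h import *
t=observe()["t"]; s=snapshot("scene"); print(t,ang(s)); save(s,"spin.png",(280,170,380,260),6)
E
```

```text
exp [-2.     2.225  0.161  0.   ] rms 0.0445 now -10.617 0.836 reach t 18.13 -12.568 0.521
exp+coul [-1.967  2.454  0.397 -0.321] rms 0.0163 now -10.66 0.958 reach t 17.295 -12.567 0.874
15.25 (np.float64(1.01029527034785), np.float64(1.0575531021879876), np.float64(0.7173290937996821))
```

View pics/spin.png

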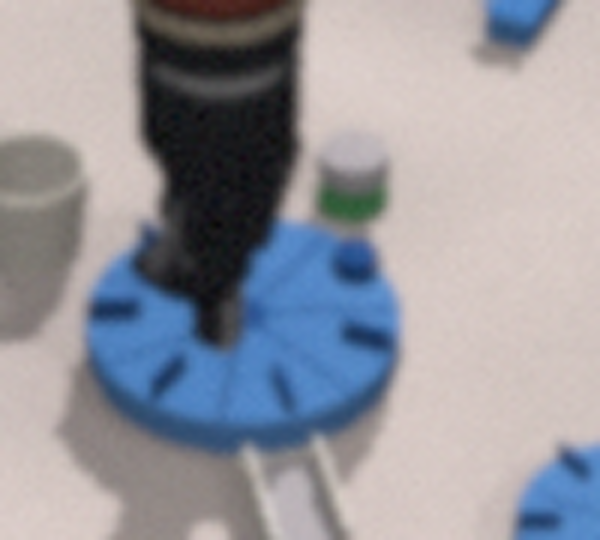

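The knob is visible at (355,260) in the crop, back right, at about 1.01 rad as tracked. The chute is clear of the finger. One more wait, then the timing.

send_rows(dr=[[0,0,0],[0,0,0],[0,0,0],[0,0,0],[0,0,0],[0,0,0],[0,0,0],[0,0,0]], dp=[[0,0,0],[0,0,0],[0,0,0],[0,0,0],[0,0,0],[0,0,0],[0,0,0],[0,0,0]], grip=[-1,-1,-1,-1,-1,-1,-1,-1])

```text
t: 16.3
tool_pos: [0.5367, -0.0966, 0.0406]
orientation: [1.0, -0.0, 0.0, -0.0]
ft_force: [-0.5, 0.7, -0.5]
opening: -0.004
finger_force: 0.0
```

```bash
python3 m.py 6
```

```text
16.3 [0.163 1.079 0.708]
16.35 [0.132 1.082 0.709]
16.4 [0.099 1.096 0.708]
16.45 [0.071 1.082 0.708]
16.5 [0.03  1.085 0.711]
16.55 [0.002 1.062 0.71 ]
16.6 [ 0.5367 -0.0966  0.0406] [0.7  0.86 0.51]
```

send_rows(dr=[[0,0,0],[0,0,0],[0,0,0],[0,0,0],[0,0,0]], dp=[[0,0,0],[0,0,0],[0,0,0],[0,0,0],[0,0,0]], grip=[-1,-1,-1,-1,-1])

```text
t: 17.23
tool_pos: [0.5367, -0.0966, 0.0406]
orientation: [1.0, -0.0, 0.0, -0.0]
ft_force: [-0.3, 0.8, 0.3]
opening: 0.003
finger_force: 0.0
```

```bash
python3 m.py 3
```

```text
17.225 [-0.372  1.143  0.703]
17.275 [-0.395  1.168  0.704]
17.325 [-0.42   1.125  0.706]
17.375 [ 0.5367 -0.0966  0.0406] [ 0.44 -0.85 -0.94]
```

send_rows(dr=[[0,0,0],[0,0,0],[0,0,0],[0,0,0]], dp=[[0,0,0],[0,0,0],[0,0,0],[0,0,0]], grip=[-1,-1,-1,-1])

```text
t: 17.88
tool_pos: [0.5367, -0.0966, 0.0406]
orientation: [1.0, -0.0, -0.0, -0.0]
ft_force: [-0.6, 0.7, 0.2]
opening: -0.001
finger_force: 0.0
```

```bash
python3 m.py 3
```

```text
17.875 [-0.693  1.037  0.709]
17.925 [-0.714  1.034  0.709]
17.975 [-0.737  1.041  0.708]
18.025 [ 0.5367 -0.0966  0.0406] [ 0.37 -0.41 -0.1 ]
```

send_rows(dr=[[0,0,0],[0,0,0],[0,0,0],[0,0,0]], dp=[[0,0,-7],[0,0,-7],[0,0,-7],[0,0,-7]], grip=[-1,-1,-1,-1])

```text
t: 18.52
tool_pos: [0.5394, -0.097, 0.0359]
orientation: [1.0, -0.0, 0.003, 0.0]
ft_force: [0.4, 2.7, 23.4]
opening: 0.001
finger_force: 11.9
```

```bash
python3 m.py 3; python3 - <<'E'
from h import *
s=snapshot("scene"); save(s,"end.png",(280,170,380,260),6)
E
```

```text
18.525 [-0.757  1.033  0.73 ]
18.575 [-0.759  1.03   0.731]
18.625 [-0.759  1.031  0.733]
18.675 [ 0.5394 -0.097   0.0359] [ 0.26  1.68 23.65]
```

View pics/end.png

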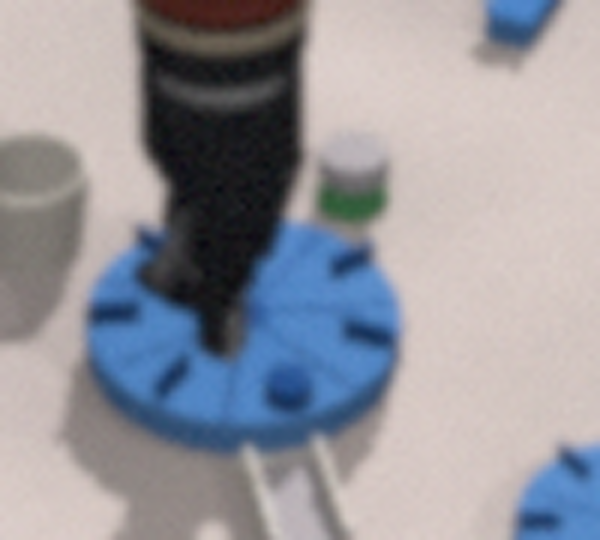

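The wheel is stopped and held with 23 N. The knob at (290,388) is about 0.1 rad short of the chute midline at about (270,395), because the press dragged it back. I'll nudge it gently under the pressed finger to centre it.

send_rows(dr=[[0,0,0],[0,0,0],[0,0,0],[0,0,0],[0,0,0],[0,0,0],[0,0,0],[0,0,0]], dp=[[-0.5,0,0],[-1,0,0],[-1.5,0,0],[-2,0,0],[-2.5,0,0],[-3,0,0],[-3,0,0],[-3,0,0]], grip=[-1,-1,-1,-1,-1,-1,-1,-1])

```text
t: 19.73
tool_pos: [0.5371, -0.0974, 0.0359]
orientation: [1.0, -0.0, 0.003, 0.001]
ft_force: [2.0, 1.7, 21.2]
opening: 0.003
finger_force: 10.4
```

```bash
python3 m.py 3
```

```text
19.725 [-0.822  1.017  0.724]
19.775 [-0.823  1.02   0.724]
19.825 [-0.822  1.021  0.723]
19.875 [ 0.5371 -0.0974  0.0359] [ 1.87  0.99 20.69]
```

The knob is now at -0.82 against the chute at about -0.86, roughly 2–3 mm off. The wheel is still and pressed with 21 N, so I'm handing in.

```bash
python3 -c "
from rig import finish_job; print(finish_job())"
```

```text
the job is handed in; nothing more can be done
None
```

I flicked the wheel to about 2.3 rad/s and let it run about two turns untouched. It stopped on the first braking press, and I then nudged it about 0.06 rad under the pressed finger. I handed it in with the knob about 3 mm off the chute line by camera estimate and the fingertip pressing with about 20 N; no verdict came back.

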